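# Shift the pen lathe into third

## Robot

A 6-joint arm with a two-finger parallel gripper is mounted at the origin on the work surface. World frame = base frame: x ahead of the robot, y to its left, z up, the work surface at z = 0. Lengths are in m, angles in rad, forces in N, time in s.
With the tool pointing down it reaches from about 0.3 to 0.825 m from the base axis. Payload 5.4 kg.
Tool frame: the origin (TCP) lies at the very end of the fingers, on their centre line; the grasp point (between the pads) lies 19 mm behind it; z points along the fingers, y is the line along which they close (so a half turn about z gives the same grasp; the last joint's range is limited). The gripper opens to 92 mm and grips with 3 to 60 N. Pads are 20 mm wide; open, the fingers measure 128 mm over their backs; the gripper's body (75 mm by 189 mm) begins 69 mm behind the grasp point.
Start: joints at [1.112, 0.158, 1.597, -0, 1.386, -0.21], TCP at [0.142, 0.557, 0.215] pointing down, gripper open.
Joint ranges: [-2.91, 2.91], [-0.94, 2.29], [0.18, 2.7], [-1.29, 4.43], [0.17, 2.64], [-3, 3]. Speed limits (rad/s): [2.57, 2.57, 3.14, 3.14, 3.14, 3.14].

## Interface

Orientations are given as a rotation vector (axis times angle).
In Python, from workcell import bot gives the robot as it stands. Calls block until the motion is done:
- bot.goto(position, orientation): joint-space move of the TCP to a pose.
- bot.line_to(position, rot=None, max_speed=0.15): straight line of the TCP; rot=None keeps the orientation; max_speed is the mean speed in m/s.
- bot.set_joints(angles): joint-space move.
- bot.set_gripper(opening, newtons=None): opening from 0.0 (shut) to 1.0 (fully open); newtons is the grip in N (None keeps the last); returns when the fingers have stopped.
- bot.hold(seconds).
- bot.inverse_kinematics(position, orientation): joint angles nearest the present ones, or None.
- bot.read_camera(name): name is "side" or "top" or "wrist"; returns a dict with "pixels" (420x560x3 uint8, blue, green, red), "fx", "fy", "cx", "cy" (pixels), "R" (3x3) and "t" (3): a world point X has camera coordinates R X + t. Camera axes: x right, y down, z forward; pixel columns grow to the right and rows downward; lengths in m; the calibration is good to about 2 mm. A picture is of the moment at which its call begins. There is no depth.
A pose or a line that the arm cannot do raises bot.MotionError and nothing moves.
- bot.job_done(): hands the job in; it is judged then, once.
Readings, each from a call of its own:
- bot.current_clock(): time.
- bot.current_joints(): joint angles.
- bot.current_joint_vel(): joint speeds.
- bot.current_effort(): joint torques, N m.
- bot.current_ee_pos(): TCP position.
- bot.current_tool_rot(): TCP orientation.
- bot.current_contact_force(): force on the tool from outside, world axes, zero at the start.
- bot.current_ft_torque(): the same for the moment, N m.
- bot.current_opening(): opening from 0.0 (shut) to 1.0 (fully open).
- bot.current_grip_force(): force on a finger pad.
Only numpy, scipy, OpenCV 4.12 (cv2) and the standard library are available. Lean on these libraries where they do the work, as an engineer would, in place of code of your own. Each camera call takes 0.05 s, during which the arm holds its last target. There are 200 camera calls.

## Task

Put the little pen lathe in third gear: push the ball-topped gear lever with your fingertips, from wherever it stands in the left leg of the H-shaped gate, through the crossbar to the right leg, then forward (away from the robot) fully home in the far right slot. Only push it, gently: do not take the ball between the fingers or force it, and leave the pen cap standing on the gearbox and all the loose things on the bench where they are.

Things in the scene. Friction and masses are not known exactly. Their poses are not given: they have to be found in the camera images.
- lathe: Small cast iron pen lathe, fixed, turned up to 20 degrees either way. Origin: on the bench under the centre of its gearbox; x forward (away from the robot), y left, z up. Gearbox 190 (x) by 170 (y) mm, flat steel top 90 mm up. Chuck with a green barrel, bed and tailstock run right to y = -420 mm, the motor left to y = 140 mm, all lower than that top. Do not press hard on any of it.
- gate_centre (a point): Centre of the H-shaped gate, on the gearbox top 90 mm above the bench, over the lathe's origin. Two legs 15 mm wide run along the lathe's x from -26 to 26 mm, centred on y = 19 (left) and -19 mm (right); a crossbar 16 mm wide at x = 0 joins them. First slot: far left; second: near left; third: far right; fourth: near right.
- knob (a point): Centre of the black ball, 34 mm across, on the gear lever: a 10 mm round steel stem pivoting under the gate centre, 10 mm above the bench. The ball centre is 120 mm from the pivot, so 123 to 130 mm above the bench; its underside is about 18 mm above the gearbox top. The stem cannot pass the gate's walls; it stays where it is left, and 1.5 to 3 N at the ball moves it.
- third (a point): Where the centre of the ball is when the lever is fully home in the third slot: 28.5 mm forward and 28 mm to the right of the gate centre, 123 mm above the bench. Fixed on the lathe.
- across (a joint): Sideways lean of the gear lever, rad: -0.245 in the left leg, 0 upright, +0.245 in the right leg (stops at both). It can change much only while the stem is in the crossbar (joint gear within about 0.035 of 0). 0.1 rad moves the ball 12 mm.
- gear (a joint): Fore-and-aft lean of the gear lever, rad: -0.24 fully home near the robot, 0 in the crossbar, +0.24 fully home forward (stops at both). 0.1 rad moves the ball 12 mm.
- cap: Loose green pen cap standing upright on the gearbox top near its right edge, some 70 mm to the right of the gate centre: 15 mm across, 40 mm tall, 20 g, top 130 mm above the bench. Origin at its foot. Leave standing.
- block: Loose brass knock-out block, 45 by 45 by 30 mm, on the bench in front of the bed. Origin under its centre. Leave alone.
- section: Loose black hard rubber pen section standing upright, 13 mm across, 28 mm tall, on the bench in front of the bed. Origin at its foot. Leave alone.
- bar: Loose steel pressure bar, 55 by 6 by 4 mm, lying on the bench in front of the bed. Origin under its centre. Leave alone.
- burnisher: Loose boxwood burnisher, 150 mm long, 20 mm wide, 18 mm high, lying on the bench between the gearbox and the robot. Origin under it, near its middle. Leave alone.
- barrel: Loose green celluloid pen barrel, 75 mm long, 13 mm across, lying on the bench behind the bed. Origin under its centre. Leave alone.
- jar: Loose amber glass jar, 44 mm across, 50 mm tall, on the bench beyond the gearbox. Origin under its centre. Leave alone.

How it is judged:
On the way:
1. the lever has come through the crossbar to the right leg (value of joint across above 0.17 rad and value of joint gear between -0.1 and 0.1 rad), for 0.02 s.
At the end, for the whole second after the job is handed in: The lever rests in the right leg (across over 0.19 rad), home in the third slot (gear over 0.205 rad, within about 4 mm of the stop at the ball), and every loose thing is within 15 mm of where it was, the cap, section and jar upright (value of joint across above 0.19 rad and value of joint gear above 0.205 rad and velocity of joint gear between -0.05 and 0.05 rad/s and distance of each of cap, block, section, bar, burnisher, barrel, jar from where it was at the start of the episode below 0.015 m and angle between each of cap, section, jar's own z axis and vertical below 0.3 rad); the robot touches nothing.
It fails at once if the ball is taken between the fingers (the point between the finger pads comes within 24 mm of the ball's centre) (distance between the grasp point and knob below 0.024 m).
It fails at once if the lever or the lathe is forced (more than 40 N from the fingers or the arm) (contact force between any of the fingers, the arm and lathe above 40 N).
It fails at once if a loose thing is lifted, knocked over or moved by more than 15 mm (distance of any of cap, block, section, bar, burnisher, barrel, jar from where it was at the start of the episode above 0.015 m or angle between any of cap, section, jar's own z axis and vertical above 0.3 rad).
It also fails if it takes over 51 s, if anything falls off the work surface, if the arm or the gripper's body presses on something with over 40 N, if the wrist force passes 120 N, or if a joint passes its speed limit or range.

## Working session

There is one attempt and no reset: what is moved stays moved. The work goes in short steps, each a Python script; the robot and the scene stay as the last script left them, time stands still between calls to the robot, and variables do not carry over. Pictures are saved under pics/ and viewed, at most 10 in all, crops included, and the job is handed in when it is done.

```bash
mkdir -p pics; ls
python3 - <<'E'
from workcell import bot
import cv2,numpy as np
for n in("top","side"):
    c=bot.read_camera(n);cv2.imwrite(f"pics/{n}0.png",c["pixels"])
    R=np.array(c["R"]);t=np.array(c["t"]);print(n,c["fx"],c["cx"],c["cy"],(-R.T@t).round(3),R.round(2).tolist())
print(bot.current_tool_rot(),bot.current_ee_pos(),bot.current_clock())
E
```

```text
pics
top 451.8031952970975 272.1038943406504 208.33397981762906 [ 0.473 -0.039  1.149] [[-0.01, -1.0, 0.01], [-0.99, 0.01, -0.1], [0.1, -0.01, -0.99]]
side 430.60269908510355 286.6039093183361 204.18410281337586 [ 0.181 -0.545  0.605] [[0.79, -0.61, 0.0], [-0.36, -0.47, -0.8], [0.49, 0.64, -0.59]]
[-3.89671613e-01 -3.11679941e+00  2.49905393e-03] [0.14134516 0.5567848  0.21373229] 0.1
```

View pics/top0.png

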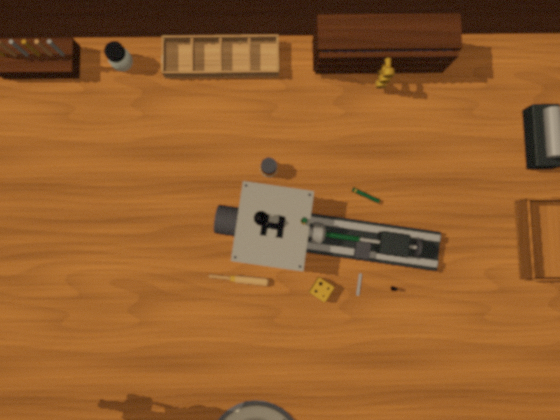

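View pics/side0.png

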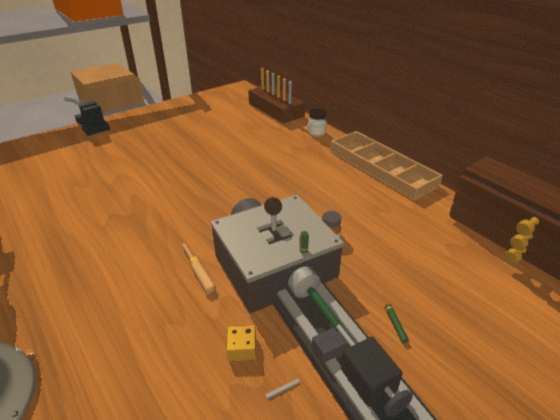

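The top view shows the gearbox plate with corners at about (245,183), (313,191), (304,270) and (233,263). The ball is at about (262,218) and the cap at about (304,221). In the side view the ball is at about (273,206). Next I'll measure these.

```bash
cat > h.py <<'E'
from workcell import bot
import cv2,numpy as np
def ray(c,uv):
    R=np.array(c["R"]);t=np.array(c["t"])
    d=R.T@np.array([(uv[0]-c["cx"])/c["fx"],(uv[1]-c["cy"])/c["fy"],1]);return -R.T@t,d
def onz(c,uv,z):
    o,d=ray(c,uv);return o+d*(z-o[2])/d[2]
def tri(c1,u1,c2,u2):
    o1,d1=ray(c1,u1);o2,d2=ray(c2,u2)
    s=np.linalg.lstsq(np.c_[d1,-d2],o2-o1,rcond=None)[0];a,b=o1+s[0]*d1,o2+s[1]*d2
    return (a+b)/2,np.linalg.norm(a-b)
def ball(c,box,thr=40,k=7):
    x0,y0,x1,y1=box;p=c["pixels"][y0:y1,x0:x1]
    m=(p.max(2)<thr).astype(np.uint8)
    m=cv2.morphologyEx(m,cv2.MORPH_OPEN,cv2.getStructuringElement(cv2.MORPH_ELLIPSE,(k,k)))
    return [(np.array(cv2.minEnclosingCircle(q)[0])+[x0,y0],cv2.minEnclosingCircle(q)[1]) for q in cv2.findContours(m,0,2)[0]]
E
python3 - <<'E'
from h import *
t=bot.read_camera("top");s=bot.read_camera("side")
p=t["pixels"].astype(int)
m=((p.max(2)-p.min(2)<45)&(p.min(2)>85)).astype(np.uint8)
m[:170]=0;m[285:]=0;m[:,:225]=0;m[:,322:]=0
m=cv2.morphologyEx(m,cv2.MORPH_OPEN,np.ones((5,5),np.uint8))
q=max(cv2.findContours(m,0,2)[0],key=cv2.contourArea)
w=np.float32([onz(t,a,.09)[:2]*1000 for a in q[:,0]])
r=cv2.minAreaRect(w);print(r,cv2.boxPoints(r).round(1).tolist(),p[230,285],p[218,262])
print(ball(t,(240,205,300,240)),ball(s,(255,190,295,225)))
v=cv2.hconcat([cv2.resize(t["pixels"][175:275,220:320],(400,400)),cv2.resize(s["pixels"][180:280,220:320],(400,400))])
cv2.imwrite("pics/c1.png",v)
E
```

```text
((538.8508911132812, -52.606048583984375), (178.185546875, 185.4083709716797), 81.15595245361328) [[433.6000061035156, -126.4000015258789], [616.7999877929688, -154.89999389648438], [644.2000122070312, 21.200000762939453], [460.8999938964844, 49.70000076293945]] [118 140 154] [19 17 21]
[(array([261.39473724, 218.02631569]), 6.185710430145264)] []
```

View pics/c1.png

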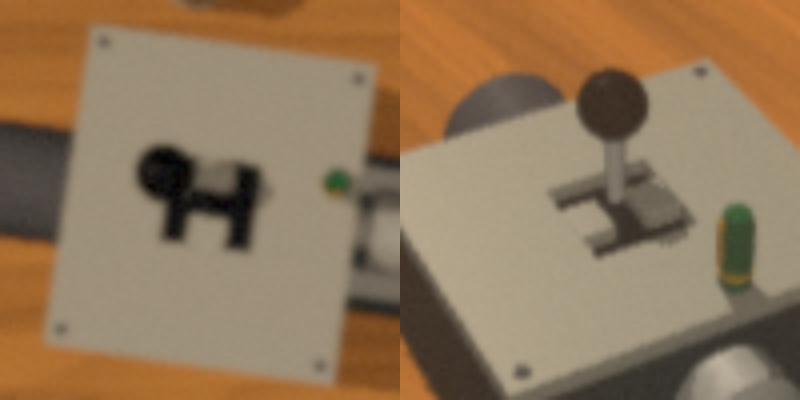

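The crop shows the plate corners (crop/4 + (220,175)), the H with its centre near crop (206,204), and the ball over the far-left part. The side ball centre is at about (273,206). I'll compute the lathe frame from the corners.

Run:
```python
from h import *
t=bot.read_camera("top");s=bot.read_camera("side")
p=t["pixels"].astype(int)
C=np.array([[90,25],[377,65],[335,385],[43,345]])/4+[220,175]-.4
W=np.array([onz(t,a,.09) for a in C]);print((W*1000).round(1))
print("edges",[round(np.linalg.norm(W[i]-W[i-1]),4) for i in range(4)])
ce=W.mean(0);ex=(W[0]+W[1]-W[2]-W[3]);ey=W[0]+W[3]-W[1]-W[2]
yaw=[np.arctan2(ex[1],ex[0]),np.arctan2(-ey[0],ey[1])];print("centre",ce,np.degrees(yaw), "H",onz(t,np.array([206,204])/4+[220,175],.09))
y=np.mean(yaw);R=np.array([[np.cos(y),-np.sin(y)],[np.sin(y),np.cos(y)]])
tb=ball(t,(240,205,300,240),45,7)[0][0]
print(ball(s,(260,192,290,219),75,7))
sb=np.array([273,206.2])-.4
k,e=tri(t,tb,s,sb);print("knob",k,e,"lathe",(k[:2]-ce[:2])@R*1000,"top@.126",(onz(t,tb,.126)[:2]-ce[:2])@R*1000)
cap=onz(t,np.array([336,181])/4+[220,175],.13);print("cap",(cap[:2]-ce[:2])@R*1000)
capS=onz(s,np.array([336,288])/4+[220,180],.09);print("cap foot side",(capS[:2]-ce[:2])@R*1000)
```

```text
[[ 645.6   20.5   90. ]
 [ 619.6 -149.1   90. ]
 [ 432.3 -120.4   90. ]
 [ 457.7   49.    90. ]]
edges [np.float64(0.19), np.float64(0.1715), np.float64(0.1895), np.float64(0.1714)]
centre [ 0.53878088 -0.05000555  0.09      ] [-8.67359921 -8.60912065] H [ 0.53761308 -0.04776689  0.09      ]
[(array([272.83333302, 206.        ]), 8.084722518920898)]
knob [ 0.52950146 -0.06131907  0.16184929] 0.008406050704404797 lathe [ -7.47423319 -12.57930941] top@.126 [ -1.3522981  -14.84194712]
cap [ 19.07692074 -69.03638931]
cap foot side [ 18.01603758 -71.49939885]
```

```bash
cat >> h.py <<'E'
CE=np.array([.5386,-.0497]);Y=np.radians(-8.65)
RL=np.array([[np.cos(Y),-np.sin(Y)],[np.sin(Y),np.cos(Y)]])
def lat(p): return (np.asarray(p)[:2]-CE)@RL*1000
def wor(x,y,z): return np.r_[CE+RL@np.array([x,y])/1000,z/1000]
E
python3 - <<'E'
from h import *
t=bot.read_camera("top");s=bot.read_camera("side")
tb=np.array([261.4,218.0]);sb=[272.8,206.0]
k,e=tri(t,tb,s,sb);print(k,e,lat(k),lat(onz(t,tb,.126)),lat(onz(s,sb,.126)))
from scipy.spatial.transform import Rotation as Ro
def down(a): return (Ro.from_euler('z',a)*Ro.from_euler('x',np.pi)).as_rotvec()
print(Ro.from_rotvec(bot.current_tool_rot()).as_matrix().round(2))
for a in (0,90,-90):
  for q in [(10,60,135),(0,60,135),(0,-5,135),(-40,-20,135),(10,-25,135)]:
    print(a,q,bot.inverse_kinematics(wor(*q),down(Y+np.radians(a))))
E
```

```text
[ 0.55268261 -0.02416936  0.12858867] 0.002414713048971148 [10.08266932 27.35823676] [11.38243396 26.93086458] [10.50943858 30.87650541]
[[-0.97  0.25 -0.  ]
 [ 0.25  0.97 -0.  ]
 [ 0.   -0.   -1.  ]]
0 (10, 60, 135) [-0.20218122  0.18750805  1.72701856  0.          1.22706604  1.51958608]
0 (0, 60, 135) [-0.20313893  0.16294323  1.75508092  0.          1.22356851  1.51862837]
0 (0, -5, 135) [-0.32489188  0.1451673   1.77508761  0.          1.22133774  1.39687543]
0 (-40, -20, 135) [-0.36934919  0.04129714  1.88688185  0.          1.21341367  1.35241812]
0 (10, -25, 135) [-0.35824821  0.16864568  1.74860933  0.          1.22433764  1.36351909]
90 (10, 60, 135) [-2.02181223e-01  1.87508049e-01  1.72701856e+00 -4.44089210e-16
  1.22706604e+00 -5.12102425e-02]
90 (0, 60, 135) [-2.03138935e-01  1.62943229e-01  1.75508092e+00 -4.44089210e-16
  1.22356851e+00 -5.21679545e-02]
90 (0, -5, 135) [-3.24891880e-01  1.45167304e-01  1.77508761e+00 -4.44089210e-16
  1.22133774e+00 -1.73920899e-01]
90 (-40, -20, 135) [-3.69349185e-01  4.12971353e-02  1.88688185e+00 -4.44089210e-16
  1.21341367e+00 -2.18378205e-01]
90 (10, -25, 135) [-3.58248213e-01  1.68645676e-01  1.74860933e+00 -4.44089210e-16
  1.22433764e+00 -2.07277233e-01]
-90 (10, 60, 135) None
-90 (0, 60, 135) None
-90 (0, -5, 135) [-0.32489188  0.1451673   1.77508761  0.          1.22133774  2.96767175]
-90 (-40, -20, 135) [-0.36934919  0.04129714  1.88688185  0.          1.21341367  2.92321445]
-90 (10, -25, 135) [-0.35824821  0.16864568  1.74860933  0.          1.22433764  2.93431542]
```

The ball is at lathe (10.5, 28) mm and 128.6 mm up, so the lever is partly in the first slot, with gear about +0.09. First I'll push it back to the crossbar from the far side with shut fingers.

```bash
cat >> h.py <<'E'
from scipy.spatial.transform import Rotation as Ro
def down(a): return (Ro.from_euler('z',Y+np.radians(a))*Ro.from_euler('x',np.pi)).as_rotvec()
def push(a,b,z,fmax,v=.03,step=2.):
    """guarded straight push from lathe point a to b (mm); stops on extra force along push"""
    a=np.array(a,float);b=np.array(b,float);u=(b-a)/np.linalg.norm(b-a);uw=RL@u
    bot.hold(.2);f0=np.array(bot.current_contact_force())[:2];log=[]
    for p in np.linspace(a,b,int(np.ceil(np.linalg.norm(b-a)/step))+1)[1:]:
        bot.line_to(wor(*p,z),max_speed=v)
        f=-(np.array(bot.current_contact_force())[:2]-f0)@uw
        log.append((round(float(p@u),1),round(float(f),1)))
        if f>fmax: break
    print(log,lat(bot.current_ee_pos()),"t",bot.current_clock())
def shot(n):
    t=bot.read_camera("top");s=bot.read_camera("side")
    v=cv2.hconcat([cv2.resize(t["pixels"][175:275,220:320],(400,400)),cv2.resize(s["pixels"][180:280,220:320],(400,400))])
    cv2.imwrite(f"pics/{n}.png",v)
E
python3 - <<'E'
from h import *
bot.set_gripper(0.0,10)
bot.goto(wor(58,28,200),down(90));print(bot.current_clock())
bot.line_to(wor(58,28,118),max_speed=.1)
push((58,28),(35.5,28),118,9)
bot.line_to(wor(50,28,118));bot.line_to(wor(60,28,200),max_speed=.2)
bot.goto(wor(10,100,200),down(0))
print(bot.current_clock());shot("a1")
E
```

```text
4.375
[(-56.1, -0.0), (-54.2, -0.5), (-52.4, -0.4), (-50.5, -0.2), (-48.6, 0.4), (-46.8, 0.7), (-44.9, 0.2), (-43.0, 0.2), (-41.1, -0.4), (-39.2, 1.0), (-37.4, 2.0), (-35.5, 0.6)] [35.42751767 27.97565956] t 8.5417
10.8583
```

View pics/a1.png

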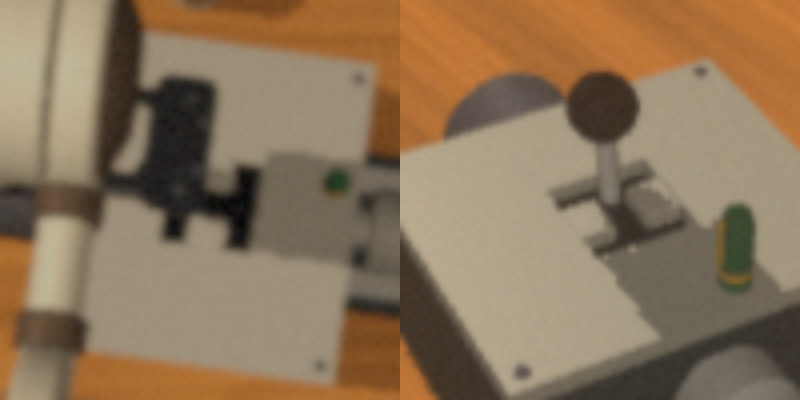

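The side view shows the ball shifted only slightly, from (212,105) to (202,107) in the crop. The fingers' half-depth seems smaller than I assumed, so I'll quantify it.

```bash
cat >> h.py <<'E'
def sball(box):
    s=bot.read_camera("side");b=max(ball(s,box,75,7),key=lambda q:q[1]);return b,lat(onz(s,b[0],.127))
E
python3 - <<'E'
from h import *
print(sball((257,192,287,221)),bot.current_opening(),bot.current_clock())
c=bot.read_camera("wrist");cv2.imwrite("pics/w1.png",c["pixels"]);print(ray(c,(280,210)))
E
```

```text
((array([270.30000019, 206.5       ]), 8.09577751159668), array([ 5.11436107, 30.50837313])) 0.0064714062891869355 11.0083
(array([0.62949788, 0.03758342, 0.36938367]), array([-0.24520443,  0.01576434, -0.9696095 ]))
```

View pics/w1.png

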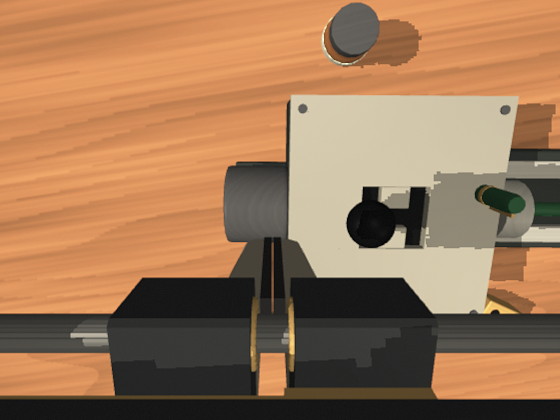

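The wrist view is clear: ball at (371,223), far plate corners at (290,96) and (518,96), right leg spanning x 406–425, and the jar and cap untouched. I'll compute the ball position from it.

Run:
```python
from h import *
c=bot.read_camera("wrist")
print([ (lat(onz(c,u,.09))).round(1) for u in [(290,96),(518,96)]], lat(onz(c,(371,223),.127)), ball(c,(335,190,400,260),45,25))
v=c["pixels"][170:270,330:450];cv2.imwrite("pics/w2.png",cv2.resize(v,(720,600),interpolation=cv2.INTER_CUBIC))
```

```text
[array([93.8, 86.9]), array([ 93.8, -82.8])] [ 6.17596317 30.65312959] [(array([371.5, 222.5]), 25.1098575592041)]
```

View pics/w2.png

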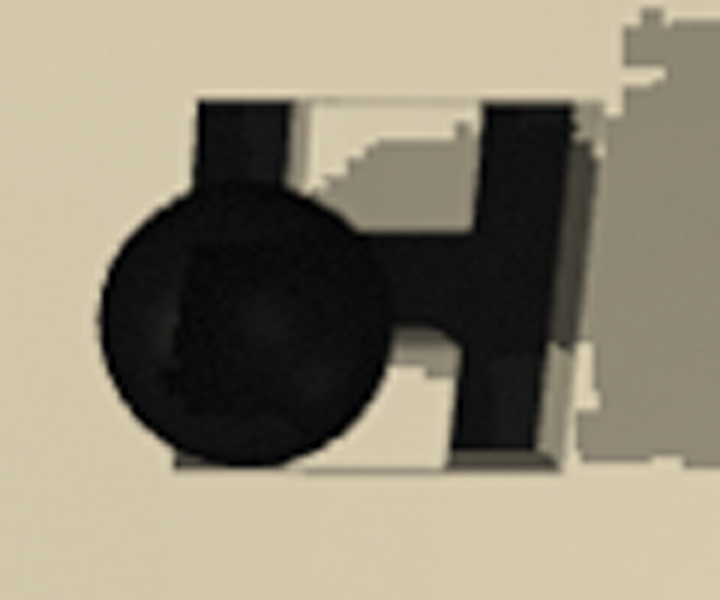

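The ball is about 6–7 mm short of the crossbar line, so I'll push it back a further 6 mm and recheck from the wrist.

```bash
cat >> h.py <<'E'
def wball():
    c=bot.read_camera("wrist");b=max(ball(c,(320,170,460,280),45,25),key=lambda q:q[1]);return b,lat(onz(c,b[0],.127))-[-1.2,2.0]
E
python3 - <<'E'
from h import *
bot.goto(wor(58,40,200),down(90))
bot.line_to(wor(50,28,118),max_speed=.2)
push((50,28),(29.3,28),118,9,step=3)
bot.line_to(wor(45,28,118));bot.line_to(wor(58,40,200),max_speed=.2)
bot.goto(wor(10,100,200),down(0))
bot.hold(.2);print(wball(),sball((250,192,287,223)),bot.current_clock())
E
```

```text
[(-47.0, -0.4), (-44.1, 0.4), (-41.1, 0.3), (-38.2, -0.3), (-35.2, 0.4), (-32.3, 1.5), (-29.3, 0.5)] [29.22595153 28.0077866 ] t 15.1083
((array([371.5, 230. ]), 26.004905700683594), array([ 2.22925441, 27.96690571])) ((array([266.88095284, 206.88095284]), 8.391124725341797), array([-0.98911123, 32.47846364])) 17.7167
```

The lever is now in the crossbar, with ball x between about -1 and +2. Next I'll push it right.

Run:
```python
from h import *
bot.line_to(wor(0,70,180),max_speed=.2);bot.line_to(wor(0,66,118),max_speed=.2)
push((0,66),(0,-4),118,7,step=2.5,v=.04)
bot.hold(.1);bot.line_to(wor(0,20,118));bot.line_to(wor(10,70,200),max_speed=.2)
bot.goto(wor(10,100,200),down(0))
c=bot.read_camera("wrist");print(ball(c,(320,170,460,280),45,25),bot.current_clock());shot("b1")
cv2.imwrite("pics/w3.png",c["pixels"])
```

```text
[(-63.5, -0.4), (-61.0, 0.3), (-58.5, 0.8), (-56.0, 1.4), (-53.5, 0.8), (-51.0, 0.9), (-48.5, 0.5), (-46.0, 1.0), (-43.5, 1.2), (-41.0, 0.7), (-38.5, 0.9), (-36.0, 1.4), (-33.5, 0.8), (-31.0, 0.1), (-28.5, 0.2), (-26.0, -0.2), (-23.5, 0.5), (-21.0, 0.7), (-18.5, 0.5), (-16.0, -0.6), (-13.5, 0.6), (-11.0, 0.2), (-8.5, 0.7), (-6.0, 0.3), (-3.5, 0.4), (-1.0, 2.7), (1.5, 5.8), (4.0, 9.3)] [-0.32427246 -2.24907022] t 25.7083
[(array([450.7580719, 231.5      ]), 23.962139129638672)] 27.05
```

View pics/w3.png

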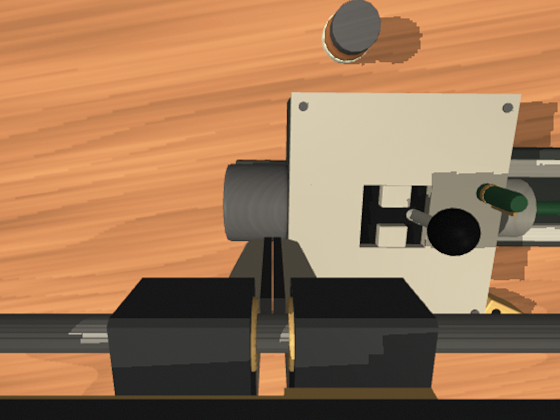

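The lever is in the right leg, ball at about (453,231), and the cap is upright. Next I'll push it forward from the near side.

Run:
```python
from h import *
bot.goto(wor(-55,-26,190),down(90));bot.line_to(wor(-50,-27,116),max_speed=.15)
push((-50,-27),(6,-27),116,9,step=2.5,v=.04)
bot.hold(.1);bot.line_to(wor(-30,-27,116));bot.line_to(wor(-45,-10,200),max_speed=.2)
bot.goto(wor(10,100,200),down(0))
c=bot.read_camera("wrist");print(bot.current_clock())
cv2.imwrite("pics/w4.png",c["pixels"])
```

```text
[(-47.6, 0.3), (-45.1, 0.5), (-42.7, 0.6), (-40.3, 0.0), (-37.8, 1.2), (-35.4, 1.0), (-33.0, 0.5), (-30.5, 1.7), (-28.1, 1.9), (-25.7, 0.9), (-23.2, 0.5), (-20.8, 0.2), (-18.3, 1.5), (-15.9, 1.3), (-13.5, 0.8), (-11.0, 1.5), (-8.6, 1.2), (-6.2, 2.2), (-3.7, 1.9), (-1.3, 2.8), (1.1, 5.1), (3.6, 7.6), (6.0, 10.5)] [  3.67298142 -26.86772186] t 35.35
38.05
```

View pics/w4.png

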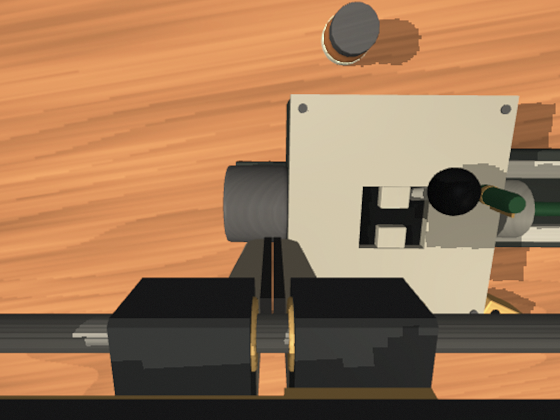

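The ball is now at (454,191), about 28 mm forward. The force climbed to 10 N against the stop, and the cap and jar haven't moved. The gripper is clear, so I'll hand it in.

Run:
```python
from h import *
u=(454,191);c=bot.read_camera("wrist");print(lat(onz(c,u,.123))-[-1.2,2.0])
print(bot.job_done())
```

```text
[ 29.32460236 -28.91895878]
the job is handed in; nothing more can be done
None
```

The lever is home in third gear: the ball measures about 29 mm forward and 29 mm right of the gate centre (target 28.5 and 28). The cap and jar look unmoved in the last wrist picture, I did not recheck the other loose things, and the job was handed in at about 38 s with no verdict returned.

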